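Assemble a hanging bird feeder and hold it up level

ROBOT

A 6-joint arm with a two-finger parallel gripper is mounted at the origin on the work surface. World frame = base frame: x ahead of the robot, y to its left, z up, the work surface at z = 0. Lengths are in m, angles in rad, forces in N, time in s.
With the tool pointing down it reaches from about 0.3 to 0.875 m from the base axis. Payload 6.4 kg.
Tool frame: the origin (TCP) lies between the finger pads, 19 mm behind the fingertips; this is the grasp point; z points along the fingers, y is the line along which they close (so a half turn about z gives the same grasp; the last joint's range is limited). The gripper opens to 85 mm and grips with 20 to 120 N. Pads are 22 mm wide; open, the fingers measure 114 mm over their backs; the gripper's body (76 mm by 85 mm) begins 54 mm behind the grasp point. The pads swing forward as they close: fully open they stand 13 mm farther back than shut.
Start: joints at [1.031, 0.181, 1.607, -0, 1.354, -0.206], TCP at [0.188, 0.543, 0.25] pointing down, gripper open.
Joint ranges: [-2.99, 2.99], [-0.89, 2.07], [0.3, 2.58], [-1.14, 4.28], [0, 2.63], [-3.12, 3.12]. Speed limits (rad/s): [2.57, 2.57, 3.01, 3.14, 3.14, 3.14].

INTERFACE

Orientations are given as a unit quaternion [w, x, y, z].
In Python, from bench import get_obs, camera, hand_in gives the robot as it stands.
- The arm moves only by the tool carry_out, never from a script. Its argument "plan" is a list that holds one entry, the list of rows, each a list of 7 numbers: the shift along the world's x, y, z in m, then the turn, a rotation vector about the world's x, y, z in rad, then the opening, from 0 (shut) to 1 (fully open). In form: [[[x, y, z, rx, ry, rz, hand], ...]]. A call has exactly 5 rows; each row is the pose to reach, as a shift and turn from the pose commanded when the call began; what a row does not reach only later rows make up. A row lasts 1/12 s, in which the tool goes at most 41.7 mm and 7.16 degrees, less where a joint would pass 70% of its speed; a pose out of reach is approached as far as the arm can. A call with a gripper value outside its range is refused whole. The fingers move at their own pace and stop on an object; the grip force is fixed at half the most. Time passes only in rows, so rows that repeat a pose let the fingers close, or fill a call up. It gives the time, the measured TCP pose, the force, the opening and the grip force at its end, in the units of the state.
- get_obs(): the state, without advancing time (a new reading comes with each control period).
- camera(name): name is "scene" or "side" or "wrist"; returns a dict with "pixels" (480x640x3 uint8, red, green, blue), "z_map" (480x640 float32, m along the optical axis (not along the pixel's ray), 0 where there is no reading), "camera_matrix" (3x3 intrinsics, pixels), "cam_to_world" (4x4, takes a point from camera to world coordinates). Camera axes: x right, y up, looking along -z (the intrinsics and any distortion apply to the point x, -y, -z); pixel columns grow to the right and rows downward; lengths in m; the calibration is good to about 2 mm. A picture is of the moment at which its call begins.
- hand_in(): hands the job in; it is judged then, once.
The state is a dict: "time_s": time; "q": joint angles; "dq": joint speeds; "joint_efforts": joint torques, N m; "eef_pos": TCP position; "eef_rot": TCP orientation; "wrist_force": force on the tool from outside, world axes, zero at the start; "torque": the same for the moment, N m; "opening": opening from 0.0 (shut) to 1.0 (fully open); "grasp_force": force on a finger pad.
Only numpy, scipy, OpenCV 4.12 (cv2) and the standard library are available. Lean on these libraries where they do the work, as an engineer would, in place of code of your own. Each camera call takes 0.05 s, during which the arm holds its last target. There are 200 camera calls.

TASK

Put the little hanging bird feeder together: lower the bored wooden pillar down the tray's centre post until it stands fully home on the tray floor, then lower the roof, hub upwards, down the same post until it lies flat on the pillar - let the parts down, do not drop them, and do not tip the feeder over or disturb the other things on the bench. Then grip the bare end of the post above the roof hub, lift the whole feeder and hold it by the post, level and steady, with its underside at least 6 cm above the bench and clear of the other things on it. The job ends like that: finish while still holding it in the air.

Things in the scene. Friction and masses are not known exactly. Their poses are not given: they have to be found in the camera images.
- feeder: The feeder's base, loose on the bench: a round wooden tray (140 mm across, floor 12 mm thick, rim 6 mm thick and 22 mm high) with a wooden centre post glued in, 0.24 kg. Post 14 mm in diameter, top 120 mm above the tray's underside; its top 4 mm taper to 9 mm across. Origin at the centre of the tray's underside, z up along the post.
- post_grip (a point): Point on the post's axis 105 mm above the tray's underside, the middle of the 26 mm of post that stay bare above the roof hub when all is assembled (94 to 120 mm): the place to take hold for the lift, with this point within 35 mm of the TCP.
- pillar_seat (a point): Point on the post's axis 42 mm above the tray's underside, where the pillar's mid point comes to lie when the pillar is home.
- roof_seat (a point): Point on the post's axis 72 mm above the tray's underside, where the roof's origin comes to lie when the roof is home.
- pillar: The pillar: a turned wooden sleeve upright on the bench, 44 mm outside, 60 mm tall, 19 mm bore right through, two fine grooves round it, 0.07 kg; either end may go down on the tray. Origin at the centre of its underside, z up along the bore. When it is home the post stands 48 mm above it, up between the fingers.
- pillar_mid (a point): Middle of the pillar, on its axis, 30 mm from either end.
- roof: The roof: a wooden disc 152 mm across, 7 to 9 mm thick, flat on the bench, with a hub 36 mm in diameter in the middle of its upper side; hub top 22 mm above the underside, so about 13 mm of hub to grip. 19 mm bore through disc and hub; 0.13 kg. Origin at the centre of its underside, z up towards the hub.
- plane: Bystander: a hand plane with a steel sole and red handles, 240 x 58 mm, 85 mm tall, along its own x. Origin under its middle.
- screw_jar: Bystander: a glass screw jar, 54 mm across, 70 mm tall. Origin under its middle.
- sanding_block: Bystander: a cork sanding block 110 x 61 x 32 mm, long side along its own x. Origin under its middle.
- blank: Bystander: a solid wooden turning blank, 44 mm across and 60 mm tall like the pillar, but with no bore and no grooves. Not part of the feeder. Origin under its middle.
- try_square: Bystander: a try square lying flat, wooden stock 120 x 32 x 18 mm along its own x, steel blade 45 mm wide reaching 200 mm along its own y. Origin on the bench under the stock, 10 mm from the end at which the blade sits.
- mallet: Bystander: a wooden mallet lying flat, head 65 x 130 x 56 mm, handle 26 mm thick; 250 mm long along its own x. Origin under the handle, 150 mm from the middle of the head, which lies towards its own +x.
- glue: Bystander: a white glue bottle, 60 mm across, 170 mm tall. Origin under its middle.
There are look-alikes about, which are no part of the job. What is shaped like the feeder but purple or yellow is not meant.

How it is judged:
By the outcome, as a careful person would: the job done as asked, in the order asked, and still so for the second after the job is handed in, while the arm keeps its last pose, push and grip.
It also fails if it takes over 69 s, if anything falls off the work surface, if the arm or the gripper's body presses on something with over 40 N, if the wrist force passes 120 N, or if a joint passes its speed limit or range.

## Working session

There is one attempt and no reset: what is moved stays moved. The work goes in short steps, Python scripts to look and compute and a tool call to move; the robot and the scene stay as the last step left them, time stands still between calls to the robot, and variables do not carry over. Pictures are saved under pics/ and viewed, at most 10 in all, crops included, and the job is handed in when it is done.

Besides the shell and the picture viewer there is one more tool, called after "Emit:" as a command line: name --argument value ..., lists and objects as JSON in quotes. carry_out: Moves the arm, as the interface text tells. Its arguments: {"type":"object","properties":{"plan":{"type":"array","items":{"type":"array","items":{"type":"array","items":{"type":"number"}}}}},"required":["plan"]}

```bash
ls; mkdir -p pics; python3 - <<'E'
from bench import get_obs,camera
import cv2,numpy as np
o=get_obs();print({k:np.round(v,3) for k,v in o.items()})
for n in("scene","side"):
    c=camera(n);cv2.imwrite(f"pics/{n}0.png",c["pixels"][:,:,::-1]);np.savez(f"{n}0.npz",**c)
    print(n,c["camera_matrix"].round(1).tolist(),c["cam_to_world"].round(3).tolist())
E
```

```text
pics
{'time_s': np.float64(0.0), 'q': array([ 1.031,  0.182,  1.608,  0.   ,  1.354, -0.206]), 'dq': array([-0.   , -0.001, -0.001,  0.   ,  0.003,  0.001]), 'joint_efforts': array([-2.0000e-03, -4.4485e+01, -3.5134e+01, -0.0000e+00,  9.0000e-03,
       -0.0000e+00]), 'eef_pos': array([0.188, 0.543, 0.249]), 'eef_rot': array([-0.   ,  0.166,  0.986, -0.001]), 'wrist_force': array([-0.254, -0.7  ,  0.55 ]), 'torque': array([0.027, 0.061, 0.017]), 'grasp_force': np.float64(0.0), 'opening': np.float64(0.998)}
scene [[461.7, 0.0, 325.5], [0.0, 461.7, 241.8], [0.0, 0.0, 1.0]] [[0.884, -0.296, 0.362, 0.921], [0.467, 0.589, -0.66, -0.76], [-0.018, 0.752, 0.659, 0.934], [0.0, 0.0, 0.0, 1.0]]
side [[613.5, 0.0, 321.8], [0.0, 613.5, 241.5], [0.0, 0.0, 1.0]] [[-0.869, 0.326, -0.372, -0.311], [-0.494, -0.578, 0.649, 1.413], [-0.003, 0.748, 0.664, 1.478], [0.0, 0.0, 0.0, 1.0]]
```

View pics/scene0.png

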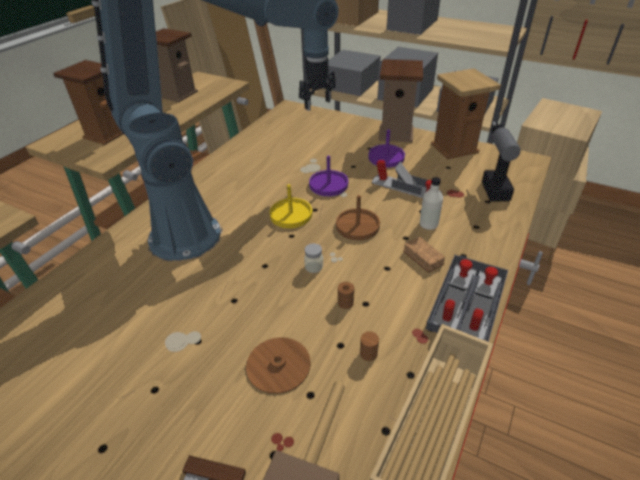

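View pics/side0.png

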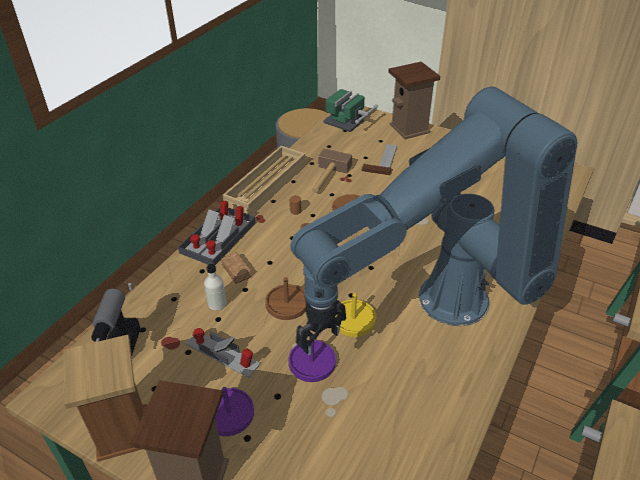

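The scene view shows the brown feeder at about (357,222), with the purple ones at (328,182) and (387,155) and the yellow one at (291,213). The roof is at (277,364). Two cylinders could be the pillar: (345,295), which seems to have a dark bore, and (369,346). In the side view the feeder is at (287,300). I'll confirm with one enlarged crop and get rough positions.

```bash
cat > h.py <<'E'
import numpy as np,cv2
from bench import get_obs,camera
def world(c,u,v,z=None):
    """pixel -> world: on plane z, or by depth"""
    K,T=c["camera_matrix"],c["cam_to_world"]
    d=T[:3,:3]@np.array([(u-K[0,2])/K[0,0],-(v-K[1,2])/K[1,1],-1.]);o=T[:3,3]
    s=c["z_map"][int(v),int(u)] if z is None else (z-o[2])/d[2]
    return o+s*d
def ray(c,u,v):
    p=world(c,u,v,0.);o=c["cam_to_world"][:3,3];d=p-o
    return o,d/np.linalg.norm(d)
def meet(rays):
    A=sum(np.eye(3)-np.outer(d,d) for o,d in rays);b=sum((np.eye(3)-np.outer(d,d))@o for o,d in rays)
    p=np.linalg.solve(A,b);return p,[np.linalg.norm(np.cross(p-o,d)) for o,d in rays]
def cloud(c):
    K,T=c["camera_matrix"],c["cam_to_world"];v,u=np.mgrid[:480,:640];z=c["z_map"]
    P=np.stack([(u-K[0,2])/K[0,0]*z,-(v-K[1,2])/K[1,1]*z,-z],-1)@T[:3,:3].T+T[:3,3]
    P[z==0]=np.nan;return P
E
python3 - <<'E'
from h import *
c=dict(np.load("scene0.npz"));s=dict(np.load("side0.npz"))
a=c["pixels"][185:395,240:400];b=s["pixels"][180:330,230:370]
a=cv2.resize(a,None,fx=2.6,fy=2.6,interpolation=2);b=cv2.resize(b,None,fx=2.6,fy=2.6,interpolation=2)
im=np.zeros((600,800,3),np.uint8);im[:a.shape[0],:a.shape[1]]=a;im[:b.shape[0],a.shape[1]:a.shape[1]+b.shape[1]]=b[:, :800-a.shape[1]]
cv2.imwrite("pics/crop.png",im[:,:,::-1])
P=cloud(c)
for n,(u,v) in dict(post=(358,200),tray=(345,228),p1=(345,288),p2=(369,338),roofhub=(277,358),roof=(260,375),jar=(313,250),sand=(424,256),glue=(435,185),bench=(235,300)).items(): print(n,P[v,u].round(3))
P=cloud(s)
for n,(u,v) in dict(post=(287,280),tray=(275,305),p2=(295,200)).items(): print("side",n,P[v,u].round(3))
E
```

```text
post [0.464 0.283 0.106]
tray [0.439 0.247 0.013]
p1 [ 0.565 -0.011  0.047]
p2 [ 0.688 -0.137  0.058]
roofhub [ 0.507 -0.258  0.014]
roof [ 0.495 -0.312  0.009]
jar [0.429 0.062 0.067]
sand [0.706 0.21  0.037]
glue [0.663 0.389 0.156]
bench [ 0.303 -0.147  0.003]
side post [0.462 0.283 0.106]
side tray [0.489 0.32  0.011]
side p2 [ 0.69  -0.135  0.056]
```

View pics/crop.png

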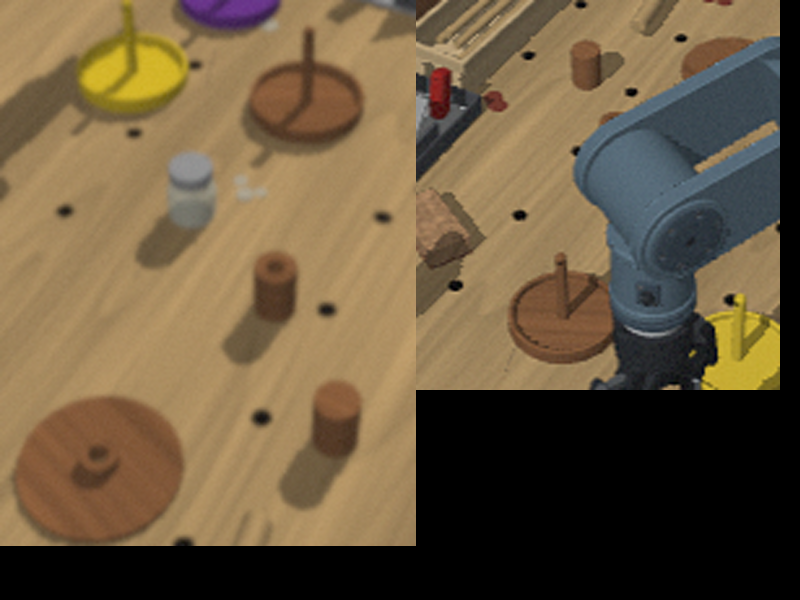

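The crop settles it. The cylinder at scene (345,295) shows the dark bore and a groove, so it is the pillar; the one at (369,346) has a solid top, so it is the blank. The brown feeder at (357,222) is the one meant, since the others are purple or yellow. I'll move over the feeder to look at it with the wrist camera.

Emit:
carry_out --plan '[[[0.027, -0.028, 0, 0, 0, 0, 1], [0.054, -0.056, 0, 0, 0, 0, 1], [0.081, -0.084, 0, 0, 0, 0, 1], [0.108, -0.112, 0, 0, 0, 0, 1], [0.135, -0.14, 0, 0, 0, 0, 1]]]'

```text
time_s: 0.52
eef_pos: [0.3239, 0.4018, 0.2496]
eef_rot: [-0.0, 0.166, 0.986, -0.0]
wrist_force: [0.4, 0.6, -0.1]
opening: 1.003
grasp_force: 0.0
```

Emit:
carry_out --plan '[[[0.025, -0.025, 0, 0, 0, 0, 1], [0.05, -0.05, 0, 0, 0, 0, 1], [0.075, -0.075, 0, 0, 0, 0, 1], [0.085, -0.095, 0, 0, 0, 0, 1], [0.085, -0.1, 0, 0, 0, 0, 1]]]'

```text
time_s: 0.93
eef_pos: [0.4103, 0.3004, 0.2496]
eef_rot: [0.0, 0.168, 0.986, -0.001]
wrist_force: [-0.3, -0.3, 0.8]
opening: 0.999
grasp_force: 0.0
```

```bash
python3 - <<'E'
from h import *
o=get_obs();print(o["time_s"],o["eef_pos"].round(4),o["eef_rot"].round(3))
c=camera("wrist");np.savez("w0.npz",**c);print(c["camera_matrix"].round(1).tolist(),c["cam_to_world"].round(3).tolist())
s=camera("side");np.savez("side1.npz",**s)
im=np.hstack([cv2.resize(c["pixels"],(400,300)),cv2.resize(s["pixels"],(400,300))]);cv2.imwrite("pics/w0.png",im[:,:,::-1])
E
```

```text
0.9333 [0.4103 0.3004 0.2496] [ 0.     0.168  0.986 -0.001]
[[342.1, 0.0, 322.3], [0.0, 342.1, 238.3], [0.0, 0.0, 1.0]] [[0.332, -0.901, -0.279, 0.339], [0.943, 0.317, 0.1, 0.325], [-0.001, -0.296, 0.955, 0.373], [0.0, 0.0, 0.0, 1.0]]
```

View pics/w0.png

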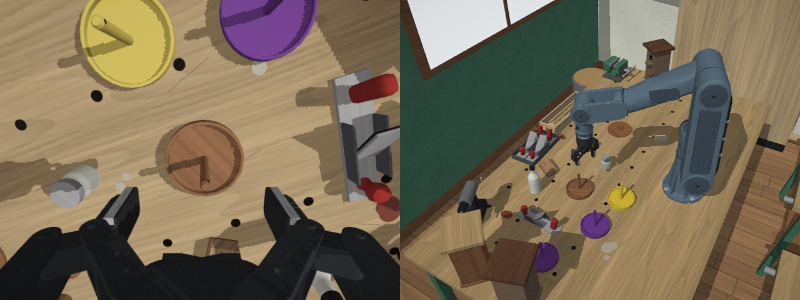

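The wrist view (left half, scale 0.625) shows the brown tray at about full-size (325,251), its post leaning from (328,290) because of perspective, the yellow feeder at (205,65) and the purple one at (425,30). The side view now has the feeder, roof and cylinders in the clear. I'll measure the feeder in three views: the rim by a circle fit and the post top by ray intersection.

```bash
cat >> h.py <<'E'
def circ(p):
    A=np.c_[2*p[:,:2],np.ones(len(p))];x=np.linalg.lstsq(A,(p[:,:2]**2).sum(1),rcond=None)[0]
    return x[:2],np.sqrt(x[2]+x[:2]@x[:2])
def near(c,xy,r,z0,z1):
    P=cloud(c);m=(np.hypot(P[...,0]-xy[0],P[...,1]-xy[1])<r)&(P[...,2]>z0)&(P[...,2]<z1)
    return m,P[m]
E
python3 - <<'E'
from h import *
V={n:dict(np.load(n+".npz")) for n in("scene0","side1","w0")}
xy=np.array([.464,.283]);rays=[]
for n,c in V.items():
    m,p=near(c,xy,.1,.016,.03);q=p
    r0=np.median(p[:,:2],0)
    for _ in range(6):
        x,r=circ(q);d=abs(np.hypot(*(p[:,:2]-x).T)-.067);q=p[d<.006]
    mt,pt=near(c,xy,.05,.04,.14)
    zt=np.percentile(pt[:,2],98);mm=mt&(cloud(c)[...,2]>zt-.006);v,u=np.nonzero(mm)
    print(n,len(p),"rim",x.round(4),r.round(4),np.median(q[:,2]).round(4),"post",len(pt),"ztop",zt.round(4),"toppx",u.mean().round(1),v.mean().round(1),len(u), "xyz",cloud(c)[mm].mean(0).round(4), "post mean",pt.mean(0).round(4))
    rays.append(ray(c,u.mean(),v.mean()))
print(meet(rays))
c=V["w0"];P=cloud(c)
for n,(u,v) in dict(yel=(205,50),yelp=(160,36),pur=(420,25)).items(): print(n,P[v,u].round(3))
c=V["scene0"];P=cloud(c);print("yellow top",P[189,290],P[160,328])
for n in("scene0","side1"):
    c=V[n]
    for nm,xy,z0,z1,r in(("pillar",(.56,-.01),.056,.07,.04),("roof",(.50,-.265),.004,.013,.11),("hub",(.5,-.265),.018,.03,.05)):
        m,p=near(c,xy,r,z0,z1); v,u=np.nonzero(m)
        if len(p)>10:
            x,rr=cv2.minEnclosingCircle(p[:,:2].astype(np.float32));print(n,nm,len(p),p.mean(0).round(4),"enc",np.round(x,4),round(rr,4),"px",u.mean().round(1),v.mean().round(1),)
        else: print(n,nm,len(p))
E
```

```text
scene0 375 rim [0.4639 0.2852] 0.0667 0.0216 post 107 ztop 0.1214 toppx 358.5 196.2 13 xyz [0.4642 0.285  0.1193] post mean [0.4648 0.283  0.0838]
side1 380 rim [0.4643 0.2916] 0.0669 0.0216 post 87 ztop 0.1214 toppx 285.2 278.5 13 xyz [0.4634 0.2907 0.1187] post mean [0.4632 0.2929 0.0848]
w0 2314 rim [0.4635 0.2857] 0.0663 0.0213 post 665 ztop 0.1204 toppx 327.8 296.9 211 xyz [0.4627 0.2859 0.1183] post mean [0.4602 0.2866 0.0932]
(array([0.46373968, 0.28728258, 0.11686538]), [np.float64(0.0008570174889724943), np.float64(0.0018710506733989856), np.float64(0.001655803191089729)])
yel [nan nan nan]
yelp [0.247 0.244 0.119]
pur [0.279 0.442 0.011]
yellow top [0.24864435 0.24115209 0.10629429] [0.27930661 0.4399143  0.11129797]
scene0 pillar 164 [ 0.571  -0.0218  0.0611] enc [ 0.5705 -0.0208] 0.0228 px 345.5 287.8
scene0 roof 2815 [ 0.5145 -0.269   0.0086] enc [ 0.5001 -0.2651] 0.11 px 277.1 364.8
scene0 hub 144 [ 0.5146 -0.2659  0.0225] enc [ 0.5135 -0.2649] 0.019 px 277.4 359.9
side1 pillar 2
side1 roof 672 [ 0.5056 -0.2575  0.0078] enc [ 0.5    -0.2647] 0.1097 px 353.0 207.3
side1 hub 39 [ 0.5127 -0.261   0.0225] enc [ 0.5112 -0.2723] 0.0432 px 351.9 203.1
```

The feeder axis is at about (0.4635, 0.286), with the rim at 21.5 mm and the post top at 120 mm, which match the text. Next I'll look at the pillar (about 0.571, -0.021) with the wrist camera from the same relative pose.

Emit:
carry_out --plan '[[[0.012, -0.036, 0, 0, 0, 0, 1], [0.024, -0.072, 0, 0, 0, 0, 1], [0.036, -0.108, 0, 0, 0, 0, 1], [0.049, -0.144, 0, 0, 0, 0, 1], [0.061, -0.18, 0, 0, 0, 0, 1]]]'

```text
time_s: 1.45
eef_pos: [0.4691, 0.1234, 0.25]
eef_rot: [0.0, 0.165, 0.986, 0.0]
wrist_force: [1.0, 0.5, -0.7]
opening: 1.0
grasp_force: 0.0
```

Emit:
carry_out --plan '[[[0.012, -0.036, 0, 0, 0, 0, 1], [0.024, -0.072, 0, 0, 0, 0, 1], [0.036, -0.1, 0, 0, 0, 0, 1], [0.045, -0.12, 0, 0, 0, 0, 1], [0.047, -0.125, 0, 0, 0, 0, 1]]]'

```text
time_s: 1.87
eef_pos: [0.5174, -0.0032, 0.2499]
eef_rot: [0.0, 0.167, 0.986, -0.0]
wrist_force: [0.1, -0.2, 0.8]
opening: 0.999
grasp_force: 0.0
```

```bash
cat >> h.py <<'E'
def bore(c,xy,r,z0,z1):
    """top ring: centre of the outer circle (contour of top-height points), and pixel centre"""
    m,p=near(c,xy,r,z0,z1);z=np.median(p[:,2])
    k=max(cv2.findContours(m.astype(np.uint8),0,1)[0],key=cv2.contourArea)
    e=np.array([world(c,u,v,z) for u,v in k[:,0]]);x,R=circ(e);d=np.hypot(*(e[:,:2]-x).T)-R
    e=e[abs(d)<.002];x,R=circ(e);return x,R,z,len(p)
E
python3 - <<'E'
from h import *
o=get_obs();print(o["time_s"],o["eef_pos"].round(4))
c=camera("wrist");np.savez("w1.npz",**c);cv2.imwrite("pics/w1.png",c["pixels"][:,:,::-1])
print("pillar",bore(c,(.571,-.021),.04,.055,.07))
s=camera("scene");np.savez("s1.npz",**s);print(bore(s,(.571,-.021),.04,.055,.07))
E
```

```text
1.8667 [ 0.5174 -0.0032  0.2499]
pillar (array([ 0.57026158, -0.02092248]), np.float64(0.021688130837958505), np.float64(0.059673462753275175), 1231)
(array([ 0.57092935, -0.02175299]), np.float64(0.02188558110563329), np.float64(0.06105847470853243), 167)
```

View pics/w1.png

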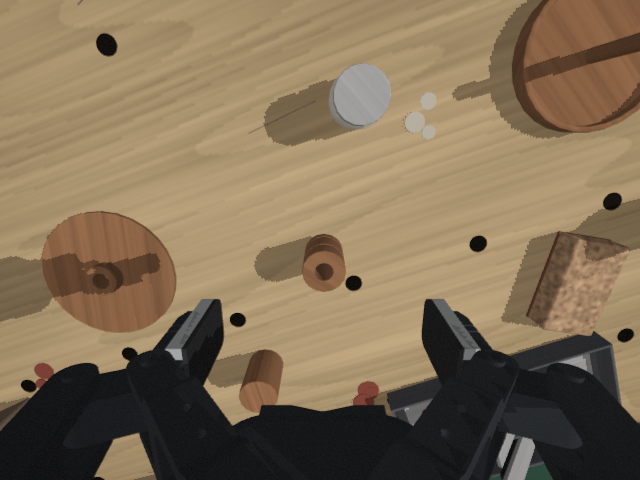

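The wrist view shows the bored, grooved pillar at (325,270), the roof at (105,275), the solid blank at (262,385) and the jar at (360,95). Both views agree on the pillar at (0.570, -0.021) with its top at 60 mm. I'll grip it high so the post clears the gripper body.

Emit:
carry_out --plan '[[[0.02, -0.007, -0.02, 0, 0, 0, 1], [0.035, -0.012, -0.055, 0, 0, 0, 1], [0.05, -0.017, -0.09, 0, 0, 0, 1], [0.053, -0.018, -0.12, 0, 0, 0, 1], [0.053, -0.018, -0.14, 0, 0, 0, 1]]]'

```text
time_s: 2.38
eef_pos: [0.568, -0.0169, 0.1066]
eef_rot: [-0.002, 0.165, 0.986, 0.0]
wrist_force: [-1.7, 0.3, -0.8]
opening: 1.0
grasp_force: 0.0
```

Emit:
carry_out --plan '[[[0, 0, -0.015, 0, 0, 0, 1], [0, 0, -0.03, 0, 0, 0, 1], [0, 0, -0.042, 0, 0, 0, 1], [0, 0, -0.05, 0, 0, 0, 1], [0, 0, -0.053, 0, 0, 0, 1]]]'

```text
time_s: 2.8
eef_pos: [0.5684, -0.0181, 0.0558]
eef_rot: [-0.001, 0.165, 0.986, 0.0]
wrist_force: [-0.1, 0.2, 0.0]
opening: 1.0
grasp_force: 0.0
```

Emit:
carry_out --plan '[[[0.0015, -0.002, 0.001, 0, 0, 0, 1], [0.0015, -0.002, 0.001, 0, 0, 0, 0.6], [0.0015, -0.002, 0.001, 0, 0, 0, 0.3], [0.0015, -0.002, 0.001, 0, 0, 0, 0.3], [0.0015, -0.002, 0.001, 0, 0, 0, 0.3]]]'

```text
time_s: 3.22
eef_pos: [0.5717, -0.022, 0.0592]
eef_rot: [0.001, 0.166, 0.986, -0.0]
wrist_force: [0.7, -0.5, 4.5]
opening: 0.486
grasp_force: 60.2
```

Emit:
carry_out --plan '[[[0, 0, 0, 0, 0, 0, 0.3], [0, 0, 0, 0, 0, 0, 0.3], [0, 0, 0, 0, 0, 0, 0.3], [0, 0, 0, 0, 0, 0, 0.3], [0, 0, 0, 0, 0, 0, 0.3]]]'

```text
time_s: 3.63
eef_pos: [0.5718, -0.022, 0.0592]
eef_rot: [0.001, 0.166, 0.986, -0.0]
wrist_force: [0.5, 1.1, 6.0]
opening: 0.483
grasp_force: 61.2
```

```bash
python3 - <<'E'
from h import *
o=get_obs();print({k:np.round(o[k],4) for k in("time_s","eef_pos","opening","grasp_force","wrist_force")})
c=camera("wrist");print(bore(c,(.571,-.021),.04,.055,.07))
E
```

```text
{'time_s': np.float64(3.6333), 'eef_pos': array([ 0.5718, -0.022 ,  0.0592]), 'opening': np.float64(0.4833), 'grasp_force': np.float64(61.1518), 'wrist_force': array([0.5477, 1.1187, 5.9779])}
(array([ 0.56999028, -0.02187129]), np.float64(0.025945538822265853), np.float64(0.05994576842097088), 8595)
```

Emit:
carry_out --plan '[[[0, 0, 0.015, 0, 0, 0, 0.3], [0, 0, 0.045, 0, 0, 0, 0.3], [0, 0, 0.08, 0, 0, 0, 0.3], [0, 0, 0.115, 0, 0, 0, 0.3], [0, 0, 0.145, 0, 0, 0, 0.3]]]'

```text
time_s: 4.1
eef_pos: [0.5709, -0.0218, 0.2052]
eef_rot: [0.0, 0.166, 0.986, -0.0]
wrist_force: [0.6, -0.6, -0.4]
opening: 0.483
grasp_force: 60.9
```

Emit:
carry_out --plan '[[[-0.008, 0.022, 0.005, 0, 0, 0, 0.3], [-0.02, 0.058, 0.005, 0, 0, 0, 0.3], [-0.033, 0.095, 0.005, 0, 0, 0, 0.3], [-0.045, 0.13, 0.005, 0, 0, 0, 0.3], [-0.055, 0.158, 0.005, 0, 0, 0, 0.3]]]'

```text
time_s: 4.52
eef_pos: [0.5146, 0.1382, 0.208]
eef_rot: [-0.0, 0.166, 0.986, 0.0]
wrist_force: [0.2, -1.0, -1.6]
opening: 0.485
grasp_force: 60.9
```

Emit:
carry_out --plan '[[[-0.013, 0.037, 0, 0, 0, 0, 0.3], [-0.026, 0.074, 0, 0, 0, 0, 0.3], [-0.038, 0.11, 0, 0, 0, 0, 0.3], [-0.048, 0.138, 0, 0, 0, 0, 0.3], [-0.052, 0.15, 0, 0, 0, 0, 0.3]]]'

```text
time_s: 4.93
eef_pos: [0.4619, 0.2894, 0.2079]
eef_rot: [-0.0, 0.165, 0.986, 0.0]
wrist_force: [-0.3, 0.6, -0.7]
opening: 0.482
grasp_force: 60.9
```

Emit:
carry_out --plan '[[[0, 0, 0, 0, 0, 0, 0.3], [0, 0, 0, 0, 0, 0, 0.3], [0, 0, 0, 0, 0, 0, 0.3], [0, 0, 0, 0, 0, 0, 0.3], [0, 0, 0, 0, 0, 0, 0.3]]]'

```text
time_s: 5.35
eef_pos: [0.4645, 0.285, 0.2079]
eef_rot: [-0.0, 0.167, 0.986, -0.0]
wrist_force: [0.8, -0.2, -0.6]
opening: 0.486
grasp_force: 60.9
```

```bash
python3 - <<'E'
from h import *
o=get_obs();print({k:np.round(o[k],4) for k in("time_s","eef_pos","eef_rot","opening","grasp_force","wrist_force")})
c=camera("wrist");np.savez("w2.npz",**c);a=c["pixels"]
s=camera("scene");np.savez("s2.npz",**s);d=camera("side");np.savez("d2.npz",**d)
f=lambda im,u,v,w,h,k:cv2.resize(im[v:v+h,u:u+w],(w*k,h*k),interpolation=2)
im=np.hstack([f(s["pixels"],300,120,133,150,3)[:300,:400] if 0 else cv2.resize(s["pixels"][130:250,300:410],(260,284)),cv2.resize(d["pixels"][190:330,220:350],(264,284)),cv2.resize(a[200:480,190:460],(274,284))])
cv2.imwrite("pics/w2.png",im[:,:,::-1])
E
```

```text
{'time_s': np.float64(5.35), 'eef_pos': array([0.4645, 0.285 , 0.2079]), 'eef_rot': array([-0.000e+00,  1.671e-01,  9.859e-01, -1.000e-04]), 'opening': np.float64(0.486), 'grasp_force': np.float64(60.9376), 'wrist_force': array([ 0.8278, -0.2171, -0.6353])}
```

View pics/w2.png

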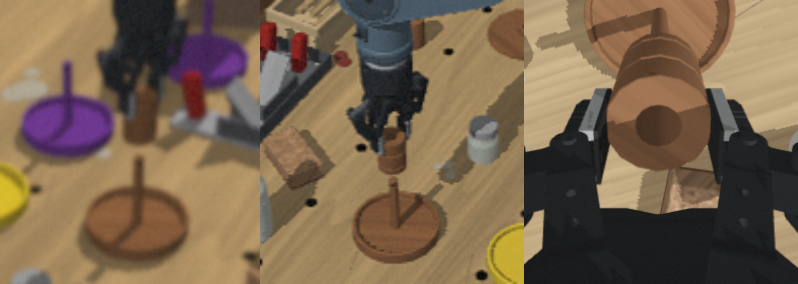

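The pillar is held upright between the pads, bore up, above the post in all three crops (scene, side, wrist). I'll measure the pillar's axis and tilt, and the rim, from this same wrist view.

```bash
python3 - <<'E'
from h import *
c=dict(np.load("w2.npz"));hsv=cv2.cvtColor(c["pixels"],cv2.COLOR_RGB2HSV)
br=(hsv[...,1]>90)&(hsv[...,0]<15)
m,p=near(c,(.4645,.285),.03,.19,.23);m&=br;P=cloud(c);p=P[m]
z=np.median(p[:,2]);k=abs(p[:,2]-z)<.004;A=np.c_[p[k][:,:2]-[.4645,.285],np.ones(k.sum())]
print("plane",np.linalg.lstsq(A,p[k][:,2],rcond=None)[0],z,k.sum())
# full top contour and bore (points deeper, inside)
top=(m&(abs(P[...,2]-z)<.004)).astype(np.uint8)
cs,h=cv2.findContours(top,cv2.RETR_CCOMP,cv2.CHAIN_APPROX_NONE)
for i,q in enumerate(cs):
    if len(q)>40:
        e=np.array([world(c,u,v,z) for u,v in q[:,0]]);x,R=circ(e)
        for _ in range(5):
            g=abs(np.hypot(*(e[:,:2]-x).T)-R)<.0015;x,R=circ(e[g])
        print("hole" if h[0,i,3]>=0 else "outer",x.round(4),R.round(4),g.sum(),len(e))
_,p=near(c,(.4635,.2857),.1,.016,.028);q=p
for _ in range(6): x,r=circ(q);q=p[abs(np.hypot(*(p[:,:2]-x).T)-.067)<.005]
print("rim",x.round(4),r.round(4),len(q))
for n,zb in(("s2",0),("d2",0)):
    c=dict(np.load(n+".npz"));_,p=near(c,(.4645,.285),.035,.145,.188);print(n,len(p),p.min(0).round(4),p.max(0).round(4),p.mean(0).round(4))
    _,p=near(c,(.4645,.285),.03,.06,.13);print(" post",len(p),p.mean(0).round(4))
E
```

```text
plane [0.00984476 0.00930954 0.20853234] 0.2084187819724288 6837
outer [0.4627 0.2851] 0.0217 303 303
hole [0.4625 0.2851] 0.0086 128 128
rim [0.4638 0.2856] 0.0662 2527
s2 156 [0.4471 0.2606 0.1504] [0.4844 0.3003 0.188 ] [0.4698 0.2724 0.1696]
 post 84 [0.4648 0.2831 0.0922]
d2 122 [0.4406 0.2787 0.1487] [0.4799 0.3156 0.1874] [0.455  0.3031 0.1689]
 post 66 [0.4634 0.2925 0.0963]
```

The tilt is negligible. The pillar sits at (0.4626, 0.2851) against a post at (0.4637, 0.2857), so I'll shift +1 mm in x and lower past the post tip.

Emit:
carry_out --plan '[[[0.001, 0.0005, -0.008, 0, 0, 0, 0.3], [0.001, 0.0005, -0.018, 0, 0, 0, 0.3], [0.001, 0.0005, -0.026, 0, 0, 0, 0.3], [0.001, 0.0005, -0.033, 0, 0, 0, 0.3], [0.001, 0.0005, -0.04, 0, 0, 0, 0.3]]]'

```text
time_s: 5.92
eef_pos: [0.4643, 0.2867, 0.1665]
eef_rot: [-0.001, 0.166, 0.986, -0.0]
wrist_force: [-0.0, -0.3, -1.4]
opening: 0.481
grasp_force: 60.9
```

```bash
python3 - <<'E'
from h import *
o=get_obs();print({k:np.round(o[k],4) for k in("time_s","eef_pos","grasp_force","wrist_force","torque")})
c=camera("wrist");hsv=cv2.cvtColor(c["pixels"],cv2.COLOR_RGB2HSV)
m,p=near(c,(.4635,.285),.03,.14,.2);print(np.median(p[:,2]))
_,p=near(c,(.4635,.2857),.1,.016,.028);q=p
for _ in range(6): x,r=circ(q);q=p[abs(np.hypot(*(p[:,:2]-x).T)-.067)<.005]
print("rim",x.round(4),r.round(4),len(q))
E
```

```text
{'time_s': np.float64(5.9167), 'eef_pos': array([0.4643, 0.2867, 0.1665]), 'grasp_force': np.float64(60.938), 'wrist_force': array([-0.0319, -0.2509, -1.3599]), 'torque': array([ 0.0097, -0.0011,  0.0498])}
0.16720806907110272
rim [0.4636 0.2857] 0.0661 3277
```

The bore is over the post with no contact force and the tray hasn't moved. I'll keep lowering.

Emit:
carry_out --plan '[[[0, 0, -0.015, 0, 0, 0, 0.3], [0, 0, -0.033, 0, 0, 0, 0.3], [0, 0, -0.051, 0, 0, 0, 0.3], [0, 0, -0.067, 0, 0, 0, 0.3], [0, 0, -0.08, 0, 0, 0, 0.3]]]'

```text
time_s: 6.38
eef_pos: [0.4643, 0.2867, 0.0865]
eef_rot: [-0.001, 0.166, 0.986, -0.0]
wrist_force: [0.6, 0.4, -0.7]
opening: 0.484
grasp_force: 60.9
```

Emit:
carry_out --plan '[[[0, 0, -0.003, 0, 0, 0, 0.3], [0, 0, -0.006, 0, 0, 0, 0.3], [0, 0, -0.008, 0, 0, 0, 0.3], [0, 0, -0.01, 0, 0, 0, 0.3], [0, 0, -0.011, 0, 0, 0, 0.3]]]'

```text
time_s: 6.8
eef_pos: [0.4654, 0.287, 0.0776]
eef_rot: [0.001, 0.166, 0.986, 0.0]
wrist_force: [-0.5, -0.3, -0.3]
opening: 0.486
grasp_force: 60.9
```

Emit:
carry_out --plan '[[[0, 0, -0.001, 0, 0, 0, 0.3], [0, 0, -0.002, 0, 0, 0, 0.3], [0, 0, -0.003, 0, 0, 0, 0.3], [0, 0, -0.004, 0, 0, 0, 0.3], [0, 0, -0.004, 0, 0, 0, 0.3]]]'

```text
time_s: 7.22
eef_pos: [0.4648, 0.2868, 0.0729]
eef_rot: [-0.0, 0.166, 0.986, -0.0]
wrist_force: [-0.8, -0.1, -0.3]
opening: 0.481
grasp_force: 60.9
```

Emit:
carry_out --plan '[[[0, 0, -0.0005, 0, 0, 0, 0.3], [0, 0, -0.001, 0, 0, 0, 0.3], [0, 0, -0.0015, 0, 0, 0, 0.3], [0, 0, -0.0015, 0, 0, 0, 0.3], [0, 0, -0.0015, 0, 0, 0, 0.3]]]'

```text
time_s: 7.63
eef_pos: [0.4648, 0.2868, 0.0714]
eef_rot: [-0.0, 0.166, 0.986, -0.0]
wrist_force: [-0.4, 0.0, -0.7]
opening: 0.485
grasp_force: 60.9
```

```bash
python3 - <<'E'
from h import *
o=get_obs();print({k:np.round(o[k],4) for k in("time_s","eef_pos","grasp_force","wrist_force","torque")})
c=camera("wrist");x=near(c,(.4635,.285),.03,.06,.085);print(np.median(x[1][:,2]),np.percentile(x[1][:,2],[5,95]))
E
```

```text
{'time_s': np.float64(7.6333), 'eef_pos': array([0.4648, 0.2868, 0.0714]), 'grasp_force': np.float64(60.9233), 'wrist_force': array([-0.3661,  0.0092, -0.6562]), 'torque': array([ 0.0324, -0.0153, -0.0215])}
0.07216994291883203 [0.06347211 0.0821548 ]
```

Not touching yet. I'll feel for the floor in half-millimetre steps.

Emit:
carry_out --plan '[[[0, 0, -0.0003, 0, 0, 0, 0.3], [0, 0, -0.0006, 0, 0, 0, 0.3], [0, 0, -0.001, 0, 0, 0, 0.3], [0, 0, -0.001, 0, 0, 0, 0.3], [0, 0, -0.001, 0, 0, 0, 0.3]]]'

```text
time_s: 8.1
eef_pos: [0.4651, 0.2868, 0.0711]
eef_rot: [0.0, 0.166, 0.986, -0.0]
wrist_force: [-1.6, -1.2, 5.7]
opening: 0.487
grasp_force: 61.6
```

Floor contact at 5.7 N, so I'll release and rise straight up.

Emit:
carry_out --plan '[[[0, 0, 0, 0, 0, 0, 0.55], [0, 0, 0, 0, 0, 0, 0.65], [0, 0, 0, 0, 0, 0, 0.75], [0, 0, 0, 0, 0, 0, 0.85], [0, 0, 0, 0, 0, 0, 0.9]]]'

```text
time_s: 8.52
eef_pos: [0.4648, 0.2868, 0.0703]
eef_rot: [-0.0, 0.166, 0.986, -0.0]
wrist_force: [0.5, 0.4, 1.0]
opening: 0.9
grasp_force: 0.0
```

Emit:
carry_out --plan '[[[0, 0, 0.01, 0, 0, 0, 0.9], [0, 0, 0.035, 0, 0, 0, 1], [0, 0, 0.07, 0, 0, 0, 1], [0, 0, 0.11, 0, 0, 0, 1], [0, 0, 0.15, 0, 0, 0, 1]]]'

```text
time_s: 8.93
eef_pos: [0.4642, 0.2866, 0.2223]
eef_rot: [-0.0, 0.166, 0.986, -0.0]
wrist_force: [0.9, -0.1, 0.1]
opening: 0.996
grasp_force: 0.0
```

```bash
python3 - <<'E'
from h import *
o=get_obs();print({k:np.round(o[k],4) for k in("time_s","eef_pos","grasp_force","wrist_force")})
for n in("scene","side","wrist"):
    c=camera(n);m,p=near(c,(.4637,.2857),.024,.066,.08);t=near(c,(.4637,.2857),.03,.1,.14)[1]
    print(n,len(p),"pillar top",p.mean(0).round(4),"post top",np.percentile(t[:,2],98).round(4),t.mean(0).round(4))
    _,p=near(c,(.4637,.2857),.1,.016,.028);q=p
    for _ in range(6): x,r=circ(q);q=p[abs(np.hypot(*(p[:,:2]-x).T)-.067)<.005]
    print("  rim",x.round(4),r.round(4),np.median(q[:,2]).round(4))
E
```

```text
{'time_s': np.float64(8.9333), 'eef_pos': array([0.4642, 0.2866, 0.2223]), 'grasp_force': np.float64(0.0), 'wrist_force': array([ 0.8648, -0.0893,  0.1476])}
scene 99 pillar top [0.4662 0.2825 0.0728] post top 0.1229 [0.4646 0.2836 0.1127]
  rim [0.464 0.285] 0.0669 0.0218
side 76 pillar top [0.4619 0.2914 0.0722] post top 0.123 [0.4631 0.2929 0.1125]
  rim [0.4643 0.2913] 0.0667 0.0212
wrist 1483 pillar top [0.4609 0.289  0.0717] post top 0.1208 [0.4624 0.2862 0.1158]
  rim [0.4639 0.2856] 0.0662 0.0214
```

The pillar is home, its top at 72 mm in all three views, and the tray is unmoved. On to the roof.

Emit:
carry_out --plan '[[[0, -0.03, 0.01, 0, 0, 0, 1], [0, -0.07, 0.02, 0, 0, 0, 1], [0, -0.11, 0.03, 0, 0, 0, 1], [0, -0.15, 0.03, 0, 0, 0, 1], [0, -0.19, 0.03, 0, 0, 0, 1]]]'

```text
time_s: 9.5
eef_pos: [0.4642, 0.0953, 0.2503]
eef_rot: [-0.0, 0.166, 0.986, -0.0]
wrist_force: [1.2, -0.2, -0.1]
opening: 1.001
grasp_force: 0.0
```

Emit:
carry_out --plan '[[[0, -0.04, 0, 0, 0, 0, 1], [0, -0.08, 0, 0, 0, 0, 1], [0, -0.12, 0, 0, 0, 0, 1], [0, -0.16, 0, 0, 0, 0, 1], [0, -0.2, 0, 0, 0, 0, 1]]]'

```text
time_s: 9.92
eef_pos: [0.4638, -0.1048, 0.2497]
eef_rot: [-0.001, 0.166, 0.986, 0.0]
wrist_force: [1.0, -0.6, 0.1]
opening: 0.999
grasp_force: 0.0
```

Emit:
carry_out --plan '[[[0, -0.04, 0, 0, 0, 0, 1], [0, -0.08, 0, 0, 0, 0, 1], [0, -0.115, 0, 0, 0, 0, 1], [0, -0.14, 0, 0, 0, 0, 1], [0, -0.144, 0, 0, 0, 0, 1]]]'

```text
time_s: 10.33
eef_pos: [0.4639, -0.251, 0.2494]
eef_rot: [-0.001, 0.168, 0.986, -0.0]
wrist_force: [0.5, 0.6, 0.4]
opening: 0.995
grasp_force: 0.0
```

```bash
python3 - <<'E'
from h import *
o=get_obs();print({k:np.round(o[k],4) for k in("time_s","eef_pos","q")})
c=camera("wrist");np.savez("w3.npz",**c);cv2.imwrite("pics/w3.png",c["pixels"][:,:,::-1])
s=camera("scene");d=camera("side");np.savez("s3.npz",**s)
for n,i in(("w",c),("scene",s),("side",d)):
    print(n,"hub",bore(i,(.514,-.265),.04,.018,.03),"disc",bore(i,(.514,-.265),.1,.004,.03))
E
```

```text
{'time_s': np.float64(10.3333), 'eef_pos': array([ 0.4639, -0.251 ,  0.2494]), 'q': array([-7.2060e-01,  7.5700e-02,  1.7256e+00, -1.2000e-03,  1.3413e+00,
       -1.9532e+00])}
w hub (array([ 0.51410386, -0.26596563]), np.float64(0.017582937523475464), np.float64(0.021630873041808996), 611) disc (array([ 0.51415707, -0.26599359]), np.float64(0.07496571197345167), np.float64(0.00761531599276416), 13115)
scene hub (array([ 0.51435143, -0.26527713]), np.float64(0.017730354761240515), np.float64(0.022765832461311808), 144) disc (array([ 0.51463591, -0.26548264]), np.float64(0.0751640739540033), np.float64(0.008983745501315421), 2939)
side hub (array([ 0.51548321, -0.25701295]), np.float64(0.015245623882024733), np.float64(0.02305079726239878), 35) disc (array([ 0.51828891, -0.25710266]), np.float64(0.07855994400932358), np.float64(0.008899956110898888), 732)
```

View pics/w3.png

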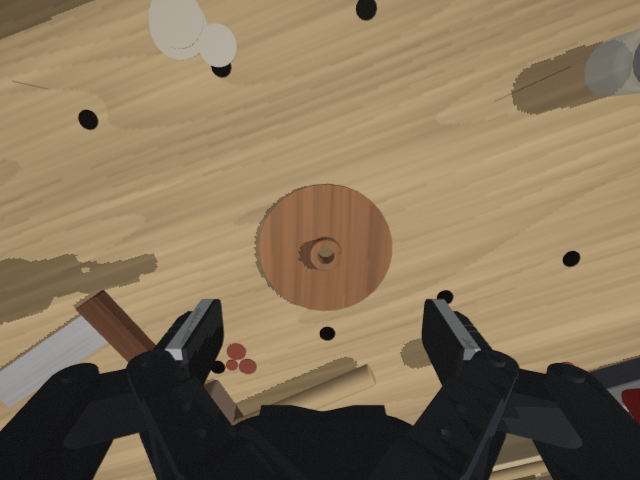

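The wrist view shows the roof flat with its hub up at (325,252), clear of the try square (110,330) and mallet handle (310,385). Wrist and scene views agree on (0.514, -0.266), with the hub top at 22 mm and the disc at 7.6–9 mm.

Emit:
carry_out --plan '[[[0.015, -0.004, -0.03, 0, 0, 0, 1], [0.03, -0.008, -0.065, 0, 0, 0, 1], [0.045, -0.013, -0.1, 0, 0, 0, 1], [0.05, -0.015, -0.14, 0, 0, 0, 1], [0.05, -0.0155, -0.175, 0, 0, 0, 1]]]'

```text
time_s: 10.9
eef_pos: [0.5158, -0.2607, 0.0735]
eef_rot: [0.0, 0.165, 0.986, 0.0]
wrist_force: [-0.3, 0.1, -0.1]
opening: 1.001
grasp_force: 0.0
```

Emit:
carry_out --plan '[[[0, 0, -0.012, 0, 0, 0, 1], [0, 0, -0.024, 0, 0, 0, 1], [0, 0, -0.034, 0, 0, 0, 0.9], [0, 0, -0.041, 0, 0, 0, 0.8], [0, 0, -0.044, 0, 0, 0, 0.8]]]'

```text
time_s: 11.32
eef_pos: [0.5154, -0.2629, 0.0321]
eef_rot: [0.001, 0.166, 0.986, -0.0]
wrist_force: [0.2, 0.0, -0.7]
opening: 0.799
grasp_force: 0.0
```

Emit:
carry_out --plan '[[[-0.001, -0.002, -0.002, 0, 0, 0, 0.8], [-0.001, -0.002, -0.003, 0, 0, 0, 0.75], [-0.001, -0.002, -0.003, 0, 0, 0, 0.7], [-0.001, -0.002, -0.003, 0, 0, 0, 0.65], [-0.001, -0.002, -0.003, 0, 0, 0, 0.6]]]'

```text
time_s: 11.73
eef_pos: [0.5142, -0.2651, 0.0292]
eef_rot: [0.001, 0.166, 0.986, -0.0]
wrist_force: [-0.1, -0.1, 0.0]
opening: 0.602
grasp_force: 0.0
```

```bash
python3 - <<'E'
from h import *
o=get_obs();print({k:np.round(o[k],4) for k in("time_s","eef_pos","wrist_force")})
s=camera("scene");d=camera("side");w=camera("wrist")
im=np.hstack([cv2.resize(s["pixels"][300:410,210:340],(266,225)),cv2.resize(d["pixels"][150:260,300:430],(266,225)),cv2.resize(w["pixels"][200:480,160:490],(266,225))])
cv2.imwrite("pics/w4.png",im[:,:,::-1])
P=cloud(w);hsv=cv2.cvtColor(w["pixels"],cv2.COLOR_RGB2HSV)
m=(hsv[...,1]<70)&(np.hypot(P[...,0]-.5145,P[...,1]+.266)<.05)&(P[...,2]<.06);z=P[m][:,2];print("lowest finger points",len(z),np.percentile(z,[0.5,2,10,50]).round(4))
E
```

```text
{'time_s': np.float64(11.7333), 'eef_pos': array([ 0.5142, -0.2651,  0.0292]), 'wrist_force': array([-0.1041, -0.1436,  0.0218])}
lowest finger points 5943 [0.0152 0.0177 0.0235 0.0426]
```

View pics/w4.png

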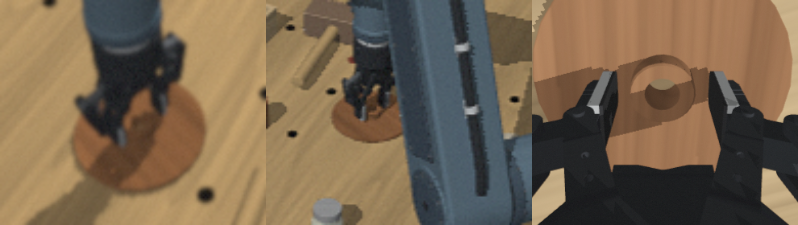

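The fingers straddle the hub (wrist crop: hub at (660,95), pads at (600,95) and (725,95)), with the tips about 15 mm above the bench. I'll lower 3.5 mm and close.

Emit:
carry_out --plan '[[[0, -0.0005, -0.002, 0, 0, 0, 0.6], [0, -0.0005, -0.0035, 0, 0, 0, 0.6], [0, -0.0005, -0.0035, 0, 0, 0, 0.5], [0, -0.0005, -0.0035, 0, 0, 0, 0.25], [0, -0.0005, -0.0035, 0, 0, 0, 0.25]]]'

```text
time_s: 12.3
eef_pos: [0.5146, -0.2657, 0.0262]
eef_rot: [0.001, 0.166, 0.986, -0.0]
wrist_force: [-0.6, 1.2, 8.7]
opening: 0.386
grasp_force: 62.1
```

Emit:
carry_out --plan '[[[0, 0, 0, 0, 0, 0, 0.25], [0, 0, 0, 0, 0, 0, 0.25], [0, 0, 0, 0, 0, 0, 0.25], [0, 0, 0.001, 0, 0, 0, 0.25], [0, 0, 0.002, 0, 0, 0, 0.25]]]'

```text
time_s: 12.72
eef_pos: [0.5137, -0.265, 0.0268]
eef_rot: [-0.0, 0.166, 0.986, 0.0]
wrist_force: [0.3, 0.3, -1.1]
opening: 0.384
grasp_force: 60.1
```

Emit:
carry_out --plan '[[[0, 0, 0.01, 0, 0, 0, 0.25], [0, 0, 0.03, 0, 0, 0, 0.25], [0, 0, 0.06, 0, 0, 0, 0.25], [0, 0, 0.09, 0, 0, 0, 0.25], [0, 0, 0.12, 0, 0, 0, 0.25]]]'

```text
time_s: 13.13
eef_pos: [0.5134, -0.2649, 0.1483]
eef_rot: [-0.001, 0.166, 0.986, 0.0]
wrist_force: [0.1, 0.1, -1.0]
opening: 0.384
grasp_force: 60.4
```

The roof is held. I'll carry it high to above the post.

Emit:
carry_out --plan '[[[0, 0.01, 0.025, 0, 0, 0, 0.25], [-0.003, 0.035, 0.045, 0, 0, 0, 0.25], [-0.007, 0.07, 0.06, 0, 0, 0, 0.25], [-0.01, 0.107, 0.07, 0, 0, 0, 0.25], [-0.013, 0.145, 0.07, 0, 0, 0, 0.25]]]'

```text
time_s: 13.55
eef_pos: [0.5016, -0.1198, 0.2201]
eef_rot: [0.002, 0.167, 0.986, -0.001]
wrist_force: [1.1, 0.7, -1.4]
opening: 0.387
grasp_force: 60.4
```

Emit:
carry_out --plan '[[[-0.003, 0.038, 0, 0, 0, 0, 0.25], [-0.007, 0.077, 0, 0, 0, 0, 0.25], [-0.01, 0.116, 0, 0, 0, 0, 0.25], [-0.014, 0.155, 0, 0, 0, 0, 0.25], [-0.017, 0.194, 0, 0, 0, 0, 0.25]]]'

```text
time_s: 13.97
eef_pos: [0.483, 0.0756, 0.2175]
eef_rot: [0.0, 0.166, 0.986, 0.0]
wrist_force: [0.9, -0.1, -1.5]
opening: 0.385
grasp_force: 60.4
```

Emit:
carry_out --plan '[[[-0.004, 0.038, 0, 0, 0, 0, 0.25], [-0.008, 0.077, 0, 0, 0, 0, 0.25], [-0.012, 0.116, 0, 0, 0, 0, 0.25], [-0.016, 0.155, 0, 0, 0, 0, 0.25], [-0.019, 0.187, 0, 0, 0, 0, 0.25]]]'

```text
time_s: 14.38
eef_pos: [0.4638, 0.2633, 0.2175]
eef_rot: [0.0, 0.166, 0.986, 0.0]
wrist_force: [-0.7, -0.0, -0.5]
opening: 0.389
grasp_force: 60.4
```

Emit:
carry_out --plan '[[[-0.0005, 0.012, 0, 0, 0, 0, 0.25], [-0.001, 0.02, 0, 0, 0, 0, 0.25], [-0.001, 0.024, 0, 0, 0, 0, 0.25], [-0.001, 0.024, 0, 0, 0, 0, 0.25], [-0.001, 0.024, 0, 0, 0, 0, 0.25]]]'

```text
time_s: 14.8
eef_pos: [0.4641, 0.2836, 0.2169]
eef_rot: [-0.0, 0.167, 0.986, -0.0]
wrist_force: [-0.1, 0.9, -1.6]
opening: 0.388
grasp_force: 60.5
```

Emit:
carry_out --plan '[[[0, 0, -0.01, 0, 0, 0, 0.25], [0, 0, -0.02, 0, 0, 0, 0.25], [0, 0, -0.03, 0, 0, 0, 0.25], [0, 0, -0.035, 0, 0, 0, 0.25], [0, 0, -0.035, 0, 0, 0, 0.25]]]'

```text
time_s: 15.22
eef_pos: [0.4627, 0.2839, 0.1796]
eef_rot: [-0.002, 0.166, 0.986, -0.001]
wrist_force: [-0.2, -0.2, -1.2]
opening: 0.39
grasp_force: 60.5
```

```bash
python3 - <<'E'
from h import *
o=get_obs();print({k:np.round(o[k],4) for k in("time_s","eef_pos","eef_rot","grasp_force","wrist_force")})
c=camera("wrist");s=camera("scene");d=camera("side")
np.savez("w5.npz",**c);np.savez("s5.npz",**s);np.savez("d5.npz",**d)
im=np.hstack([cv2.resize(s["pixels"][130:250,290:420],(266,245)),cv2.resize(d["pixels"][200:330,215:355],(266,245)),cv2.resize(c["pixels"],(266,245))])
cv2.imwrite("pics/w5.png",im[:,:,::-1])
t=o["eef_pos"]
for n,i in(("w",c),("scene",s),("side",d)):
    P=cloud(i);hsv=cv2.cvtColor(i["pixels"],cv2.COLOR_RGB2HSV);br=(hsv[...,1]>90)&(hsv[...,0]<15)
    m=br&(abs(P[...,2]-(t[2]-.018))<.008)&(np.hypot(P[...,0]-t[0],P[...,1]-t[1])<.09);p=P[m];z=np.median(p[:,2])
    print(n,len(p),"disc plane",np.linalg.lstsq(np.c_[p[:,:2]-t[:2],np.ones(len(p))],p[:,2],rcond=None)[0].round(4))
    k=max(cv2.findContours(m.astype(np.uint8),0,1)[0],key=cv2.contourArea)
    e=np.array([world(i,u,v,z) for u,v in k[:,0]]);e=e[np.hypot(*(e[:,:2]-t[:2]).T)>.065]
    for _ in range(4): x,R=circ(e);e=e[abs(np.hypot(*(e[:,:2]-x).T)-R)<.002]
    print("   disc",x.round(4),R.round(4),len(e))
E
```

```text
{'time_s': np.float64(15.2167), 'eef_pos': array([0.4627, 0.2839, 0.1796]), 'eef_rot': array([-0.0018,  0.1665,  0.986 , -0.001 ]), 'grasp_force': np.float64(60.4614), 'wrist_force': array([-0.235 , -0.2114, -1.2051])}
w 54591 disc plane [ 0.0014 -0.0033  0.1611]
   disc [0.4618 0.2834] 0.0745 571
scene 914 disc plane [-0.006   0.0039  0.1637]
   disc [0.4646 0.2816] 0.0734 70
side 947 disc plane [-0.0003  0.0023  0.163 ]
   disc [0.462  0.2909] 0.074 78
```

View pics/w5.png

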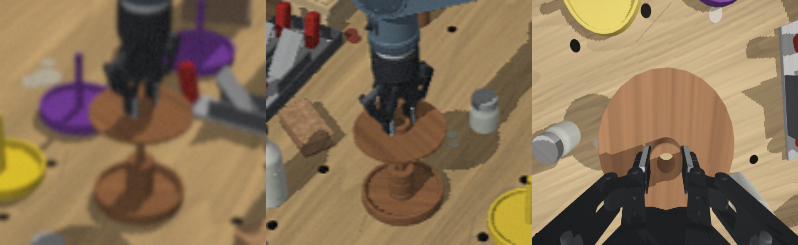

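The roof is held level above the post in all three crops. It needs about (+1.8, +2) mm; I'll shift, then check the disc and the view of the post through the bore.

Emit:
carry_out --plan '[[[0.001, 0.001, -0.005, 0, 0, 0, 0.25], [0.0018, 0.002, -0.012, 0, 0, 0, 0.25], [0.0018, 0.002, -0.02, 0, 0, 0, 0.25], [0.0018, 0.002, -0.023, 0, 0, 0, 0.25], [0.0018, 0.002, -0.023, 0, 0, 0, 0.25]]]'

```text
time_s: 15.78
eef_pos: [0.4647, 0.2865, 0.1574]
eef_rot: [-0.001, 0.166, 0.986, -0.001]
wrist_force: [0.4, 0.0, -1.2]
opening: 0.387
grasp_force: 60.5
```

```bash
python3 - <<'E'
from h import *
o=get_obs();print({k:np.round(o[k],4) for k in("time_s","eef_pos","eef_rot","wrist_force")})
c=camera("wrist");t=o["eef_pos"];P=cloud(c);hsv=cv2.cvtColor(c["pixels"],cv2.COLOR_RGB2HSV);br=(hsv[...,1]>90)&(hsv[...,0]<15)
m=br&(abs(P[...,2]-(t[2]-.018))<.008)&(np.hypot(P[...,0]-t[0],P[...,1]-t[1])<.09);z=np.median(P[m][:,2])
k=max(cv2.findContours(m.astype(np.uint8),0,1)[0],key=cv2.contourArea)
e=np.array([world(c,u,v,z) for u,v in k[:,0]]);e=e[np.hypot(*(e[:,:2]-t[:2]).T)>.065]
for _ in range(4): x,R=circ(e);e=e[abs(np.hypot(*(e[:,:2]-x).T)-R)<.002]
print("disc",x.round(4),R.round(4),z)
mb,p=near(c,x,.012,.10,.128);print("post seen in bore",len(p),p.mean(0).round(4) if len(p) else"", [np.percentile(p[:,i],[2,98]).round(4) for i in range(3)] if len(p) else "")
E
```

```text
{'time_s': np.float64(15.7833), 'eef_pos': array([0.4647, 0.2865, 0.1574]), 'eef_rot': array([-1.200e-03,  1.661e-01,  9.861e-01, -7.000e-04]), 'wrist_force': array([ 0.4375,  0.0456, -1.1993])}
disc [0.4639 0.286 ] 0.0745 0.13879256708056856
post seen in bore 0
```

Aligned to within half a millimetre. Lowering onto the post.

Emit:
carry_out --plan '[[[0, 0, -0.005, 0, 0, 0, 0.25], [0, 0, -0.01, 0, 0, 0, 0.25], [0, 0, -0.016, 0, 0, 0, 0.25], [0, 0, -0.022, 0, 0, 0, 0.25], [0, 0, -0.026, 0, 0, 0, 0.25]]]'

```text
time_s: 16.25
eef_pos: [0.4653, 0.2866, 0.1319]
eef_rot: [-0.0, 0.166, 0.986, -0.0]
wrist_force: [-0.6, -1.3, -0.6]
opening: 0.383
grasp_force: 60.5
```

Emit:
carry_out --plan '[[[0, 0, -0.006, 0, 0, 0, 0.25], [0, 0, -0.012, 0, 0, 0, 0.25], [0, 0, -0.018, 0, 0, 0, 0.25], [0, 0, -0.023, 0, 0, 0, 0.25], [0, 0, -0.027, 0, 0, 0, 0.25]]]'

```text
time_s: 16.67
eef_pos: [0.4654, 0.2867, 0.1052]
eef_rot: [-0.0, 0.166, 0.986, -0.0]
wrist_force: [0.1, -0.0, -1.9]
opening: 0.386
grasp_force: 60.5
```

```bash
python3 - <<'E'
from h import *
o=get_obs();print({k:np.round(o[k],4) for k in("time_s","eef_pos","eef_rot","wrist_force","torque")})
for n in("wrist","scene","side"):
    c=camera(n);m,p=near(c,(.4637,.2857),.07,.07,.095);print(n,np.median(p[:,2]))
E
```

```text
{'time_s': np.float64(16.6667), 'eef_pos': array([0.4654, 0.2867, 0.1052]), 'eef_rot': array([-3.000e-04,  1.661e-01,  9.861e-01, -2.000e-04]), 'wrist_force': array([ 0.0636, -0.0136, -1.9259]), 'torque': array([0.0082, 0.0365, 0.0378])}
wrist 0.08659746287938519
scene 0.08770957982985872
side 0.08696077096707544
```

Emit:
carry_out --plan '[[[0, 0, -0.0015, 0, 0, 0, 0.25], [0, 0, -0.003, 0, 0, 0, 0.25], [0, 0, -0.004, 0, 0, 0, 0.25], [0, 0, -0.005, 0, 0, 0, 0.25], [0, 0, -0.005, 0, 0, 0, 0.25]]]'

```text
time_s: 17.23
eef_pos: [0.4656, 0.2868, 0.1009]
eef_rot: [-0.0, 0.166, 0.986, -0.0]
wrist_force: [-0.1, 0.1, -0.5]
opening: 0.386
grasp_force: 60.5
```

Emit:
carry_out --plan '[[[0, 0, -0.0003, 0, 0, 0, 0.25], [0, 0, -0.0006, 0, 0, 0, 0.25], [0, 0, -0.001, 0, 0, 0, 0.25], [0, 0, -0.001, 0, 0, 0, 0.25], [0, 0, -0.001, 0, 0, 0, 0.25]]]'

```text
time_s: 17.65
eef_pos: [0.4657, 0.2868, 0.1]
eef_rot: [-0.0, 0.166, 0.986, -0.0]
wrist_force: [0.0, -0.2, -0.5]
opening: 0.386
grasp_force: 60.5
```

Emit:
carry_out --plan '[[[0, 0, -0.0003, 0, 0, 0, 0.25], [0, 0, -0.0006, 0, 0, 0, 0.25], [0, 0, -0.001, 0, 0, 0, 0.25], [0, 0, -0.001, 0, 0, 0, 0.25], [0, 0, -0.001, 0, 0, 0, 0.25]]]'

```text
time_s: 18.07
eef_pos: [0.4656, 0.2868, 0.099]
eef_rot: [-0.0, 0.166, 0.986, -0.0]
wrist_force: [0.7, 0.4, -1.3]
opening: 0.388
grasp_force: 60.5
```

Emit:
carry_out --plan '[[[0, 0, -0.0003, 0, 0, 0, 0.25], [0, 0, -0.0006, 0, 0, 0, 0.25], [0, 0, -0.001, 0, 0, 0, 0.25], [0, 0, -0.001, 0, 0, 0, 0.25], [0, 0, -0.001, 0, 0, 0, 0.25]]]'

```text
time_s: 18.48
eef_pos: [0.4658, 0.2868, 0.0982]
eef_rot: [0.0, 0.166, 0.986, 0.0]
wrist_force: [-1.3, -0.9, 2.0]
opening: 0.388
grasp_force: 61.1
```

It touches (about 3 N). I'll add a slight press so it lies flat, then release.

Emit:
carry_out --plan '[[[0, 0, -0.0004, 0, 0, 0, 0.25], [0, 0, -0.0004, 0, 0, 0, 0.25], [0, 0, -0.0004, 0, 0, 0, 0.45], [0, 0, -0.0004, 0, 0, 0, 0.55], [0, 0, -0.0004, 0, 0, 0, 0.65]]]'

```text
time_s: 18.9
eef_pos: [0.4657, 0.2868, 0.0975]
eef_rot: [0.0, 0.166, 0.986, 0.0]
wrist_force: [-0.3, 0.6, 0.7]
opening: 0.645
grasp_force: 0.0
```

Emit:
carry_out --plan '[[[0, 0, 0.002, 0, 0, 0, 0.65], [0, 0, 0.008, 0, 0, 0, 0.7], [0, 0, 0.015, 0, 0, 0, 0.7], [0, 0, 0.03, 0, 0, 0, 0.7], [0, 0, 0.05, 0, 0, 0, 0.7]]]'

```text
time_s: 19.32
eef_pos: [0.4648, 0.2865, 0.1474]
eef_rot: [-0.001, 0.166, 0.986, -0.001]
wrist_force: [0.7, 0.7, -0.9]
opening: 0.694
grasp_force: 0.0
```

```bash
python3 - <<'E'
from h import *
o=get_obs();print({k:np.round(o[k],4) for k in("time_s","eef_pos","eef_rot","wrist_force")})
for n in("wrist","scene","side"):
    c=camera(n);A=[near(c,(.4637,.2857),r,a,b)[1] for r,a,b in((.07,.074,.086),(.022,.09,.098),(.012,.105,.13))]
    p=A[0];print(n,"disc z,slope",np.linalg.lstsq(np.c_[p[:,:2]-[.4637,.2857],np.ones(len(p))],p[:,2],rcond=None)[0].round(4),"hub",A[1].mean(0).round(4),len(A[1]),"post",A[2].mean(0).round(4),len(A[2]))
E
```

```text
{'time_s': np.float64(19.3167), 'eef_pos': array([0.4648, 0.2865, 0.1474]), 'eef_rot': array([-1.100e-03,  1.662e-01,  9.861e-01, -6.000e-04]), 'wrist_force': array([ 0.6603,  0.6913, -0.9354])}
wrist disc z,slope [ 0.003  -0.0005  0.0797] hub [0.4624 0.2878 0.0936] 1990 post [0.4619 0.2863 0.1163] 771
scene disc z,slope [-0.0015  0.0028  0.0815] hub [0.4684 0.2822 0.0944] 56 post [0.4649 0.2836 0.1159] 23
side disc z,slope [0.0051 0.0021 0.08  ] hub [0.4636 0.2922 0.0941] 46 post [0.464  0.2914 0.1148] 24
```

The roof lies flat (disc top 80 mm, hub top 94 mm, slope under 0.5 %). Now I'll grip the post end.

Emit:
carry_out --plan '[[[-0.0005, -0.0003, -0.012, 0, 0, 0, 0.7], [-0.0005, -0.0003, -0.024, 0, 0, 0, 0.6], [-0.0005, -0.0003, -0.031, 0, 0, 0, 0.5], [-0.0005, -0.0003, -0.0325, 0, 0, 0, 0.4], [-0.0005, -0.0003, -0.0325, 0, 0, 0, 0.4]]]'

```text
time_s: 19.88
eef_pos: [0.4643, 0.2862, 0.1134]
eef_rot: [-0.001, 0.166, 0.986, -0.001]
wrist_force: [-0.7, 0.4, 0.3]
opening: 0.402
grasp_force: 0.0
```

Emit:
carry_out --plan '[[[0, 0, 0, 0, 0, 0, 0.3], [0, 0, 0, 0, 0, 0, 0.2], [0, 0, 0, 0, 0, 0, 0.1], [0, 0, 0, 0, 0, 0, 0], [0, 0, 0, 0, 0, 0, 0]]]'

```text
time_s: 20.3
eef_pos: [0.4651, 0.2862, 0.1151]
eef_rot: [-0.0, 0.166, 0.986, -0.0]
wrist_force: [-0.6, -2.6, 0.4]
opening: 0.134
grasp_force: 58.6
```

Emit:
carry_out --plan '[[[0, 0, 0, 0, 0, 0, 0], [0, 0, 0, 0, 0, 0, 0], [0, 0, 0, 0, 0, 0, 0], [0, 0, 0, 0, 0, 0, 0], [0, 0, 0, 0, 0, 0, 0]]]'

```text
time_s: 20.72
eef_pos: [0.4652, 0.2863, 0.1152]
eef_rot: [-0.0, 0.166, 0.986, -0.0]
wrist_force: [0.4, -2.1, -1.8]
opening: 0.137
grasp_force: 58.5
```

Gripped at 58 N. Lifting gently by 9.5 cm, then settling.

Emit:
carry_out --plan '[[[0, 0, 0.002, 0, 0, 0, 0], [0, 0, 0.006, 0, 0, 0, 0], [0, 0, 0.012, 0, 0, 0, 0], [0, 0, 0.02, 0, 0, 0, 0], [0, 0, 0.03, 0, 0, 0, 0]]]'

```text
time_s: 21.13
eef_pos: [0.4648, 0.2865, 0.1454]
eef_rot: [-0.0, 0.166, 0.986, -0.0]
wrist_force: [0.9, -0.2, -5.1]
opening: 0.134
grasp_force: 58.5
```

Emit:
carry_out --plan '[[[0, 0, 0.012, 0, 0, 0, 0], [0, 0, 0.026, 0, 0, 0, 0], [0, 0, 0.042, 0, 0, 0, 0], [0, 0, 0.056, 0, 0, 0, 0], [0, 0, 0.065, 0, 0, 0, 0]]]'

```text
time_s: 21.55
eef_pos: [0.4661, 0.2869, 0.2131]
eef_rot: [0.002, 0.166, 0.986, 0.001]
wrist_force: [0.2, 0.5, -3.9]
opening: 0.135
grasp_force: 58.8
```

Emit:
carry_out --plan '[[[0, 0, 0, 0, 0, 0, 0], [0, 0, 0, 0, 0, 0, 0], [0, 0, 0, 0, 0, 0, 0], [0, 0, 0, 0, 0, 0, 0], [0, 0, 0, 0, 0, 0, 0]]]'

```text
time_s: 21.97
eef_pos: [0.4646, 0.2862, 0.209]
eef_rot: [-0.001, 0.166, 0.986, -0.0]
wrist_force: [-0.7, -0.0, -4.4]
opening: 0.137
grasp_force: 58.6
```

```bash
python3 - <<'E'
from h import *
o=get_obs();print({k:np.round(o[k],4) for k in("time_s","eef_pos","eef_rot","grasp_force","wrist_force","torque")})
ims=[]
for n,(v,u) in(("scene",(110,280)),("side",(170,205))):
    c=camera(n);ims.append(cv2.resize(c["pixels"][v:v+150,u:u+150],(400,400)))
    p=near(c,(.4637,.2857),.07,.165,.185)[1];q=near(c,(.4637,.2857),.08,.06,.135)[1];b=near(c,(.4637,.2857),.1,-.1,.3)[1]
    print(n,"disc z,slope",np.linalg.lstsq(np.c_[p[:,:2]-[.4637,.2857],np.ones(len(p))],p[:,2],rcond=None)[0].round(4),len(p),"tray z",np.percentile(q[:,2],[1,50,99]).round(4))
cv2.imwrite("pics/end.png",np.hstack(ims)[:,:,::-1])
E
```

```text
{'time_s': np.float64(21.9667), 'eef_pos': array([0.4646, 0.2862, 0.209 ]), 'eef_rot': array([-9.000e-04,  1.661e-01,  9.861e-01, -5.000e-04]), 'grasp_force': np.float64(58.6491), 'wrist_force': array([-0.7252, -0.0225, -4.4061]), 'torque': array([ 0.0135, -0.0285, -0.0135])}
scene disc z,slope [-0.0051 -0.0018  0.1757] 863 tray z [0.0958 0.1085 0.1258]
side disc z,slope [-0.0039  0.0048  0.1745] 901 tray z [0.0936 0.1071 0.1217]
```

View pics/end.png

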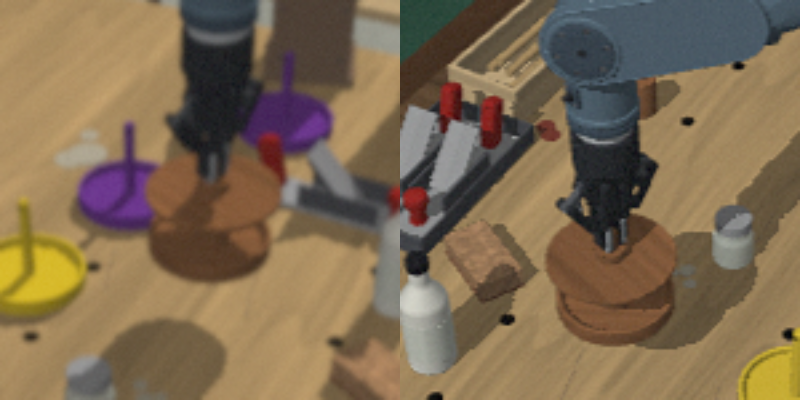

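The feeder hangs level, complete and clear of everything. Its underside is about 94 mm up, and the roof is still on its seat (disc at 175 mm). One more settling call, then I'll hand in.

Emit:
carry_out --plan '[[[0, 0, 0, 0, 0, 0, 0], [0, 0, 0, 0, 0, 0, 0], [0, 0, 0, 0, 0, 0, 0], [0, 0, 0, 0, 0, 0, 0], [0, 0, 0, 0, 0, 0, 0]]]'

```text
time_s: 22.48
eef_pos: [0.4652, 0.2865, 0.2101]
eef_rot: [-0.0, 0.166, 0.986, -0.0]
wrist_force: [0.7, -0.4, -4.6]
opening: 0.137
grasp_force: 58.6
```

```bash
python3 -c "
from bench import get_obs,hand_in
o=get_obs();print(o['eef_pos'],abs(o['dq']).max(),o['grasp_force']);print(hand_in())"
```

```text
[0.46517206 0.28649208 0.21006347] 0.0019109205636405277 58.64879289860255
the job is handed in; nothing more can be done
None
```

The feeder is assembled, with pillar and roof fully seated, and was handed in after 22.5 s, held level and steady by its post with its underside about 9 cm above the bench; no verdict came back.

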